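# Load the gravity-feed glue-stick dispenser

## Task

Push the dispenser's cover round its pivot pin to clear the mouth, then feed the three glue sticks into the mouth one at a time, thickest first, then the middle one, then the thinnest, so that they will come out at the front in that order, and push the cover shut over the mouth again. Push and roll the sticks along the loading deck rather than picking them up; leave the marker pen lying in its lane and do not disturb the things standing round the dispenser.

Things in the scene. Friction and masses are not known exactly. Their poses are not given: they have to be found in the camera images.
- dispenser: Fixed desk dispenser, 430 mm wide (its y), 197 mm deep (its x), 112 mm high, a sloping deck over an inner ramp. Origin: on the desk under its middle; x runs from its outlet (front) to its mouth (rear), y to its left, z up. Its place varies; turned up to 0.25 rad from the world axes. All offsets below are in this frame, mm.
- deck (a point): Rear edge of the loading deck, in the middle (x +25, y 0, z 90). The deck spans x -90 to +25, y -215 to +215. Its bare middle (|y| under 68) slopes 2 degrees down to a front fence (rear face x -80, top z 95; deck there z 86.3): a stick let go there rolls back to the fence; rolled rearward over this edge it drops into the mouth. The wings beside it are level, z 90.
- lanes (a point): Middle of the left wing's divider (x -30.5, y +141, z 90). On each wing (|y| 68 to 215) bars 5 mm high (x -85 to -80, -33 to -28, +19 to +24) bound a front lane and a rear lane, open at their outer and inner ends. The four lanes hold the three sticks and the marker, one each; which is where varies.
- mouth (a point): Centre of the mouth, a slot 44 mm (x, +25 to +69) by 126 mm (y, -63 to +63) at the rear edge of the deck, at deck height (dispenser x +47, y 0, z 90 mm). The wall behind it rises 8 mm above the deck.
- outlet (a point): Foot of the outlet lip at the front (x -118, y 0, z 10); the lip is 20 mm high. Sticks dropped in the mouth roll down the ramp (12 degrees) under the deck and queue here.
- cover (a joint): Turn of the cover about its upright pin (rad): 0 = shut across the mouth; grows counter-clockwise from above to 1.6 = swung out behind, mouth free. Starts at 0 to 0.25; stays where left; 1 N at the knob moves it. Flat aluminium plate 46 mm wide, z 99.5 to 104.5, reaching 158 mm from the pin, which is at x +47, y +92 (head up to z 111).
- cover_knob (a point): Top centre of the cover's black upright knob, 16 mm diameter, rising 29 mm above the plate (top at dispenser z 133.5), 85 mm from the pin along the plate. When shut it is over the middle of the mouth (dispenser x +47, y +7).
- stick_thick: Thickest glue stick, a cylinder 34 mm diameter, 110 mm long, 70 g, white with a grey cap. Origin at its centre; its y axis is its long axis. Starts lying along a lane (parallel to dispenser y), its centre 128 to 152 mm from the deck's middle.
- stick_mid: Middle glue stick, 28 mm diameter, 104 mm long, 45 g; origin at its centre, y is its long axis; starts as the thickest.
- stick_thin: Thinnest glue stick, 22 mm diameter, 98 mm long, 30 g; origin at its centre, y is its long axis; starts as the thickest.
- marker: Marker pen (not a glue stick), 17 mm thick, 135 mm long, lying in the remaining lane; origin under its middle, y along it. To be left there.
- lotion_bottle: Upright bottle 70 mm diameter, 190 mm tall, on the desk behind the dispenser's right wing; origin under its middle. Bystander.
- tape_roll: Roll of tape, 90 mm across, 48 mm high, on the desk behind the dispenser's left wing; origin under its middle. Bystander.
- label_box: Small carton 65x100x45 mm on the desk to the right of the dispenser; origin under its middle. Bystander.
- mug: Mug 92 mm across and 127 mm with its handle, 95 mm tall, on the desk to the left of the dispenser; origin under its middle. Bystander.

How it is judged:
By the outcome, as a careful person would: the job done as asked, in the order asked, and still so for the second after the job is handed in, with the robot touching nothing.
It also fails if it takes over 72 s, if anything falls off the work surface, if the arm or the gripper's body presses on something with over 40 N, if the wrist force passes 120 N, or if a joint passes its speed limit or range.

## Robot

A 7-joint arm with a two-finger parallel gripper is mounted at the origin on a cart in front of the work surface, level with it; the furniture and walls round the work are solid. World frame = base frame: x ahead of the robot, y to its left, z up, the work surface at z = 0. Lengths are in mm, angles in rad, forces in N, time in s.
With the tool pointing down it reaches from about 400 to 875 mm from the base axis. Payload 4.4 kg.
Tool frame: the origin (TCP) lies on the centre line of the jaws, within the pads' length; the fingertips stand 25 mm ahead of it and the grasp point (between the pads) lies 6 mm ahead of it (ctrl.finger_overhang is the distance from the TCP to the fingertips, in mm); z points along the fingers, y is the line along which they close (so a half turn about z gives the same grasp; the last joint's range is limited). The gripper opens to 85 mm and grips with 20 to 120 N. Pads are 22 mm wide; open, the fingers measure 114 mm over their backs; the gripper's body (76 mm by 85 mm) begins 54 mm behind the grasp point. The pads swing forward as they close: fully open they stand 13 mm farther back than shut.
Start: joints at [1.22, 0.628, 0.038, 1.517, -0.027, 0.996, -0.02], TCP at [182.654, -623.823, 256.313] pointing down, gripper open.
Joint ranges: [-3.06, 3.06], [-0.37, 2.12], [-1.25, 1.32], [0.18, 2.47], [-1.1, 4.24], [0.23, 1.98], [-2.94, 2.94]. Speed limits (rad/s): [2.57, 2.57, 3.14, 3.14, 3.14, 3.14, 3.14].

## Interface

Orientations are given as [roll, pitch, yaw] about the fixed x, y, z axes, in that order (R = Rz(yaw) Ry(pitch) Rx(roll)).
In Python, from cell import ctrl gives the robot as it stands. The module is installed in compiled form; this text tells all that it offers.
- The arm moves only by the tool play_rows, never from a script. Its argument "targets" is a list of rows, each a list of 5 numbers: the closure, from 0 (fully open) to 1 (shut), then the shift along the tool's x, y, z in cm, then the turn about the tool's z in degrees. In form: [[gripper, dx, dy, dz, spin], ...]. A call has 1 to 10 rows; each row is the pose to reach, as a shift and turn from the pose commanded when the call began, along the tool's axes at that moment; what a row does not reach only later rows make up. A row lasts 1/10 s, in which the tool goes at most 50 mm and 8.59 degrees, less where a joint would pass 70% of its speed; a pose out of reach is approached as far as the arm can. A call with a gripper value outside its range is refused whole. The fingers move at their own pace and stop on an object; the grip force is fixed at half the most. Time passes only in rows, so rows that repeat a pose let the fingers close. It gives the time, the measured TCP pose, the force, the opening and the grip force at its end, in the units of the state.
- ctrl.read_state(): the state, without advancing time (a new reading comes with each control period).
- ctrl.get_image(name): name is "side" or "top"; returns (picture, depth): 480x640x3 uint8, red, green, blue; 480x640 float32, mm along the optical axis (not along the pixel's ray), 0 where there is no reading.
- ctrl.calibration(name): a dict with "vfov" (degrees; the focal length in pixels is half the picture's height over the tangent of half this angle, whatever the lens; pixels are square), "cx", "cy" (the principal point, pixels), "extrinsics" (4x4, takes a point from camera to world coordinates). Camera axes: x right, y down, z forward; pixel columns grow to the right and rows downward; lengths in mm; the calibration is good to about 2 mm. A picture is of the moment at which its call begins. calibration takes no time and is no camera call.
- ctrl.finish_job(): hands the job in; it is judged then, once.
Trained networks look in the newest picture that a camera, given by its name, has taken for a name from the list of things; names that differ only in an ending like _2 or _b are one class to them, and where a whole thing is asked for, a point or a joint stands for the part that bears it (a point fixed in the world has none). Each returns a list of dicts, best first, with "confidence" (0 to 1); they miss things now and then, are a little off and sometimes report something else, mostly with a low value. They report only what shows in the picture. A call takes as long as a camera call.
- ctrl.search_frame(camera, name): "bbox" ([left, top, right, bottom] in pixels, round what is visible of it).
- ctrl.trace(camera, name): "pixels" (480x640 bool, what is visible of it) and "bbox" ([left, top, right, bottom] in pixels, round what is visible of it).
The state is a dict: "clock": time; "qpos": joint angles; "qd": joint speeds; "tau": joint torques, N m; "eef_pos": TCP position; "tool_rot": TCP orientation; "force": force on the tool from outside, world axes, zero at the start; "torque": the same for the moment, N m; "width": finger opening in mm; "gripper_force": force on a finger pad.
Only numpy, scipy, OpenCV 4.12 (cv2) and the standard library are available. Lean on these libraries where they do the work, as an engineer would, in place of code of your own. Each camera call takes 0.05 s, during which the arm holds its last target. There are 200 camera calls.

## Working session

There is one attempt and no reset: what is moved stays moved. The work goes in short steps, Python scripts to look and compute and a tool call to move; the robot and the scene stay as the last step left them, time stands still between calls to the robot, and variables do not carry over. Pictures are saved under pics/ and viewed, at most 10 in all, crops included, and the job is handed in when it is done.

Besides the shell and the picture viewer there is one more tool, called after "Call:" as name([rows], argument=value, ...), one row to a line, values as JSON. play_rows: Moves the arm, as the interface text tells. Its arguments: {"type":"object","properties":{"targets":{"type":"array"}},"required":["targets"]}

```bash
mkdir -p pics; ls; cat > h.py <<'E'
import numpy as np, cv2
from cell import ctrl
def cal(n):
    c=ctrl.calibration(n); return 240/np.tan(np.radians(c['vfov'])/2),c['cx'],c['cy'],np.array(c['extrinsics'])
def unproj(n,u,v,d):
    f,cx,cy,E=cal(n); u,v,d=map(np.asarray,(u,v,d))
    p=np.stack([(u-cx)/f*d,(v-cy)/f*d,d,np.ones_like(d)],-1).astype(float); return (p@E.T)[...,:3]
def proj(n,p):
    f,cx,cy,E=cal(n); q=np.linalg.inv(E)@np.append(p,1); return q[0]/q[2]*f+cx,q[1]/q[2]*f+cy
E
python3 - <<'E'
from h import *
s=ctrl.read_state(); print({k:np.round(v,3) for k,v in s.items()})
for n in('top','side'):
    im,d=ctrl.get_image(n); cv2.imwrite(f'pics/{n}0.png',im[...,::-1]); np.save(f'{n}d.npy',d)
    print(n,cal(n)[:3],cal(n)[3].round(3).tolist())
    for t in ['dispenser','cover','cover_knob','stick_thick','stick_mid','stick_thin','marker','lotion_bottle','tape_roll','label_box','mug']:
        r=ctrl.trace(n,t)
        if not r: print(t,None);continue
        o=[]
        for q in r[:2]:
            m=q['pixels']&(d>0); v,u=np.nonzero(m)
            P=unproj(n,u,v,d[v,u]) if len(u) else np.zeros((1,3))
            o.append((round(q['confidence'],2),[int(x) for x in q['bbox']],np.median(P,0).round(0).tolist(),np.percentile(P[:,2],95).round(0)))
        print(t,o)
E
```

```text
pics
{'clock': np.float64(0.0), 'qpos': array([ 1.22 ,  0.629,  0.038,  1.518, -0.027,  0.996, -0.02 ]), 'qd': array([ 0.   , -0.001, -0.   ,  0.   ,  0.001, -0.002,  0.   ]), 'tau': array([ 0.0000e+00, -5.6339e+01,  1.2260e+00, -1.9344e+01,  1.1000e-02,
        1.0000e-02,  0.0000e+00]), 'eef_pos': array([ 182.494, -623.25 ,  255.408]), 'tool_rot': array([-3.14 ,  0.   ,  0.285]), 'force': array([-0.356, -0.186,  0.785]), 'torque': array([-0.038, -0.018,  0.015]), 'gripper_force': np.float64(0.0), 'width': np.float64(85.674)}
top (np.float64(573.5836102020162), 313.8586241326889, 241.96430127619837) [[-0.012, -0.99, 0.141, 362.72], [-1.0, 0.01, -0.009, 34.367], [0.007, -0.141, -0.99, 1431.549], [0.0, 0.0, 0.0, 1.0]]
dispenser [(0.83, [247, 215, 432, 313], [481.0, -43.0, 90.0], np.float64(106.0))]
cover [(0.64, [294, 218, 373, 249], [574.0, -29.0, 105.0], np.float64(110.0))]
cover_knob [(0.7, [296, 216, 373, 249], [574.0, -30.0, 105.0], np.float64(110.0))]
stick_thick [(0.9, [254, 247, 302, 264], [513.0, 103.0, 120.0], np.float64(127.0))]
stick_mid [(0.72, [379, 254, 427, 273], [491.
[... 1426 characters left out ...]
9, [321, 270, 347, 324], [487.0, -196.0, 113.0], np.float64(117.0))]
stick_thin [(0.92, [293, 273, 322, 322], [443.0, -185.0, 108.0], np.float64(111.0))]
marker [(0.8, [274, 196, 288, 234], [463.0, 80.0, 102.0], np.float64(105.0))]
lotion_bottle [(0.84, [387, 253, 435, 346], [611.0, -240.0, 110.0], np.float64(181.0)), (0.31, [284, 382, 358, 466], [405.0, -368.0, 44.0], np.float64(46.0))]
tape_roll [(0.83, [318, 194, 351, 225], [632.0, 183.0, 33.0], np.float64(46.0))]
label_box [(0.66, [282, 388, 359, 464], [405.0, -369.0, 44.0], np.float64(46.0)), (0.31, [320, 211, 374, 265], [572.0, -47.0, 103.0], np.float64(119.0))]
mug [(0.87, [292, 162, 336, 206], [601.0, 253.0, 65.0], np.float64(92.0))]
```

```bash
python3 - <<'E'
from h import *
a=cv2.imread('pics/top0.png')[180:340,180:500]; cv2.imwrite('pics/topc.png',cv2.resize(a,None,fx=2.5,fy=2.5,interpolation=2))
a=cv2.imread('pics/side0.png')[150:390,220:460]; cv2.imwrite('pics/sidec.png',cv2.resize(a,None,fx=2.5,fy=2.5,interpolation=2))
# fit dispenser pose: points z 84..112 deck region from both cameras -> min area rect
d=np.load('topd.npy'); v,u=np.nonzero(d>0); P=unproj('top',u,v,d[v,u])
k=(P[:,2]>80)&(P[:,2]<130)&(P[:,0]>340)&(P[:,0]<640)&(abs(P[:,1]+40)<245)
im=np.zeros(d.shape,np.uint8); im[v[k],u[k]]=255
n,l,st,c=cv2.connectedComponentsWithStats(im); b=1+np.argmax(st[1:,4]); kk=k.copy(); kk[k]=l[v[k],u[k]]==b
Q=P[kk]; print(len(Q),Q.min(0),Q.max(0))
print(cv2.minAreaRect(Q[:,:2].astype(np.float32)))
E
```

```text
10423 [ 406.56311283 -260.70415722   80.20898996] [610.37367507 175.39390231 129.98490306]
((516.436279296875, -45.456817626953125), (430.6226501464844, 194.98851013183594), 86.13117980957031)
```

View pics/topc.png

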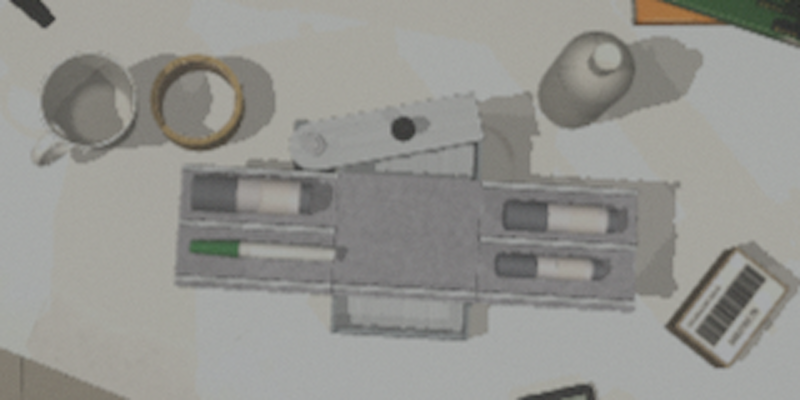

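View pics/sidec.png

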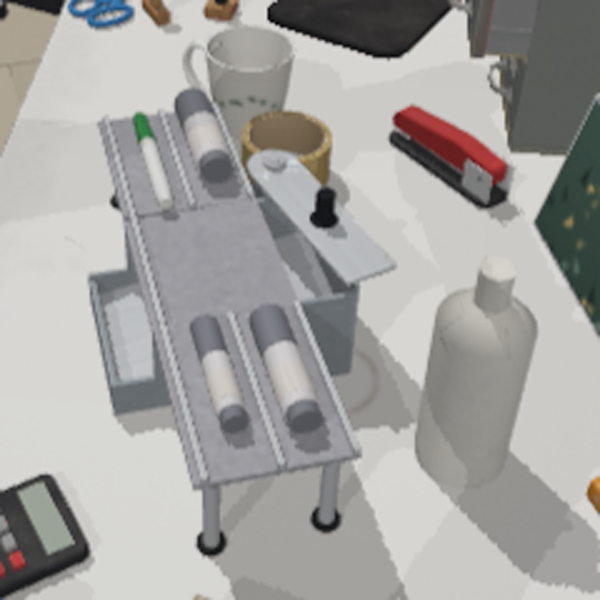

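```bash
cat > fit.py <<'E'
from h import *
from scipy.optimize import least_squares
d=np.load('topd.npy'); v,u=np.nonzero(d>0); P=unproj('top',u,v,d[v,u])
ox,oy,yaw=492.,-44.,-.07
def loc(p,ox,oy,a): c,s=np.cos(a),np.sin(a); x,y=p[...,0]-ox,p[...,1]-oy; return np.stack([c*x+s*y,-s*x+c*y],-1)
k0=(P[:,2]>82)&(P[:,2]<99)
for it in range(6):
    L=loc(P,ox,oy,yaw)
    k=k0&(abs(L[:,0])<130)&(abs(L[:,1])<235); L=L[k]
    F=[];Y=[]
    for s in(-1,1):
        for c in range(80,205,5):
            q=L[(abs(s*L[:,1]-c)<4)]; F.append((q[:,0].min(),s*c))
        for c in range(-80,20,6):
            q=L[(abs(L[:,0]-c)<4)]; Y.append((c,s,(s*q[:,1]).max()))
    F=np.array(F);Y=np.array(Y)
    pf=np.polyfit(F[:,1],F[:,0],1); 
    mr,ml=np.median(Y[Y[:,1]<0,2]),np.median(Y[Y[:,1]>0,2])
    yaw-=pf[0]; dx=pf[1]+90; dy=(ml-mr)/2
    c,s=np.cos(yaw),np.sin(yaw); ox+=c*dx-s*dy; oy+=s*dx+c*dy
print(ox,oy,yaw,'span',mr+ml, 'resid',np.std(F[:,0]-np.polyval(pf,F[:,1])))
np.save('pose.npy',[ox,oy,yaw])
L=loc(P,ox,oy,yaw)
for nm,b in dict(deckmid=(-60,0,-50,50),wing=(-76,-40,-212,-200),wingL=(-76,-40,205,213)).items():
    k=(L[:,0]>b[0])&(L[:,0]<b[1])&(L[:,1]>b[2])&(L[:,1]<b[3]); print(nm,np.median(P[k,2]))
for n in('top','side'):
  dd=np.load(n+'d.npy'); ctrl.get_image(n)
  for t in['stick_thick','stick_mid','stick_thin','marker','cover','lotion_bottle']:
    r=[q for q in ctrl.trace(n,t)]
    if t=='stick_thick': r=[q for q in r if q['bbox'][2]-q['bbox'][0]<70]
    v,u=np.nonzero(r[0]['pixels']&(dd>0)); p=unproj(n,u,v,dd[v,u]); q=loc(p,ox,oy,yaw)
    if t=='cover':
        kn=p[:,2]>112; kk=(p[:,2]>98)&(p[:,2]<110); rr=cv2.minAreaRect(q[kk].astype(np.float32)); print(n,'knob',np.median(q[kn],0),kn.sum(),'rect',rr)
    else: print(n,t,'x',np.percentile(q[:,0],[3,97]).round(),'y',np.percentile(q[:,1],[2,98]).round(),'ztop',np.percentile(p[:,2],95).round())
E
python3 fit.py
```

```text
Traceback (most recent call last):
  File "fit.py", line 15, in <module>
    q=L[(abs(L[:,0]-c)<4)]; Y.append((c,s,(s*q[:,1]).max()))
                                          ~~~~~~~~~~~~~~^^
ValueError: zero-size array to reduction operation maximum which has no identity
```

```bash
sed -i 's/    pf=np.polyfit/    F=F[abs(F[:,0]-np.median(F[:,0]))<15]\n    pf=np.polyfit/; s/    yaw-=pf\[0\]/    print(pf,mr,ml,len(F)); yaw+=-pf[0]*-1/' fit.py; python3 fit.py
```

```text
Traceback (most recent call last):
  File "fit.py", line 15, in <module>
    q=L[(abs(L[:,0]-c)<4)]; Y.append((c,s,(s*q[:,1]).max()))
                                          ~~~~~~~~~~~~~~^^
ValueError: zero-size array to reduction operation maximum which has no identity
```

```bash
sed -i 's/yaw+=-pf\[0\]\*-1/yaw-=pf[0]/; s/ox,oy,yaw=492/ox,oy,yaw=508/' fit.py; python3 fit.py
```

```text
[-2.26400139e-03 -8.80855463e+01] 215.67951339913085 213.40549079071056 50
[-2.40517502e-04 -9.01321976e+01] 214.06171214705634 214.59693787843582 50
[ 4.95763278e-05 -9.00064632e+01] 214.31694722841118 214.33729706485644 50
[ 1.02903636e-07 -9.00000546e+01] 214.32966795874842 214.32548648866748 50
[ 2.13593069e-10 -9.00000001e+01] 214.32758250673726 214.32757382875417 50
[ 4.4329143e-13 -9.0000000e+01] 214.32757817871146 214.32757816069895 50
509.7133003014281 -44.97956137019823 -0.06754516055568895 span 428.6551563394104 resid 0.5503667623237438
deckmid 88.21560649994126
wing 90.3041360187865
wingL 90.6243563510659
top stick_thick x [-20.  12.] y [ 95. 199.] ztop 127.0
top stick_mid x [-21.   3.] y [-190.  -89.] ztop 121.0
top stick_thin x [-65. -45.] y [-178.  -85.] ztop 115.0
top marker x [-61. -47.] y [ 69. 197.] ztop 109.0
top knob [64.17305816  9.9954001 ] 59 rect ((62.540550231933594, 25.821121215820312), (46.71336364746094, 179.74560546875), 13.617262840270996)
top lotion_bottle x [ 93. 155.] y [-192. -129.] ztop 190.0Traceback (most recent call last):
  File "fit.py", line 32, in <module>
    v,u=np.nonzero(r[0]['pixels']&(dd>0)); p=unproj(n,u,v,dd[v,u]); q=loc(p,ox,oy,yaw)
                   ~^^^
IndexError: list index out of range
```

```bash
cat >> h.py <<'E'
def go(x,y,ztip,yaw=0.,over=None):
    "delta (cm, deg) in tool axes to put tip at dispenser x,y, height ztip"
    s=ctrl.read_state(); p=np.array(s['eef_pos']); ty=s['tool_rot'][2]
    ox,oy,a=np.load('pose.npy'); c,sn=np.cos(a),np.sin(a)
    o=ctrl.finger_overhang if over is None else over
    w=np.array([ox+c*x-sn*y,oy+sn*x+c*y,ztip+o]); d=w-p
    X=np.array([np.cos(ty),np.sin(ty)]); Y=np.array([np.sin(ty),-np.cos(ty)])
    return [round(float(v),2) for v in (d[:2]@X/10,d[:2]@Y/10,-d[2]/10,np.degrees(ty-(a+yaw)))]
def here():
    s=ctrl.read_state(); ox,oy,a=np.load('pose.npy'); c,sn=np.cos(a),np.sin(a); p=s['eef_pos']; x,y=p[0]-ox,p[1]-oy
    print('t',round(s['clock'],2),'tip xyz',np.round([c*x+sn*y,-sn*x+c*y,p[2]-ctrl.finger_overhang],1),'yaw',round(s['tool_rot'][2]-a,3),'F',np.round(s['force'],1),'w',round(s['width'],1))
E
python3 -c "
from h import *
here(); print(ctrl.finger_overhang,go(31,1,210),go(31,1,114))"
```

```text
t 1.65 tip xyz [-287.3 -599.6  231.3] yaw 0.352 F [ 1.7 -0.7  0.7] w 85.6
25.0 [50.59, -45.39, 2.13, 20.19] [50.59, -45.39, 11.73, 20.19]
```

Call:
play_rows([
  [1,25,-22.5,1,10],
  [1,25,-22.5,1,10],
  [1,25,-22.5,1,10],
  [1,25,-22.5,1,10],
  [1,25,-22.5,1,10],
  [1,25,-22.5,1,10],
  [1,25,-22.5,1,10],
  [1,50.6,-45.4,2.1,20.2],
  [1,50.6,-45.4,2.1,20.2],
  [1,50.6,-45.4,2.1,20.2],
])

```text
clock: 2.65
eef_pos: [438.6, -210.4, 241.8]
tool_rot: [3.141, -0.001, -0.069]
force: [0.4, -0.2, 0.3]
width: 0.1
gripper_force: 0.0
```

Call:
play_rows([
  [1,12.2,-10.9,0.5,9.5],
  [1,12.2,-10.9,0.5,9.5],
  [1,12.2,-10.9,0.5,9.5],
  [1,12.2,-10.9,0.5,9.5],
  [1,12.2,-10.9,0.5,9.5],
])

```text
clock: 3.15
eef_pos: [568.4, -108.8, 236.1]
tool_rot: [-3.141, -0.0, -0.229]
force: [-0.6, -0.7, 0.2]
width: -0.1
gripper_force: 0.0
```

```bash
python3 -c "
from h import *
here(); print(go(31,1,114))"
```

```text
t 3.15 tip xyz [ 62.8 -59.7 211.1] yaw -0.161 F [-0.6 -0.7  0.2] w -0.1
[-4.11, -5.48, 9.71, -9.23]
```

Call:
play_rows([
  [1,-4.1,-5.5,3,-9.2],
  [1,-4.1,-5.5,4,-9.2],
  [1,-4.1,-5.5,9.7,-9.2],
  [1,-4.1,-5.5,9.7,-9.2],
  [1,-4.1,-5.5,9.7,-9.2],
  [1,-4.1,-5.5,9.7,-9.2],
])

```text
clock: 3.75
eef_pos: [540.4, -50.3, 141.2]
tool_rot: [3.141, -0.002, -0.076]
force: [0.3, 0.1, 0.3]
width: -0.3
gripper_force: 0.0
```

```bash
python3 -c "
from h import *
here()
for th,d in [(.23,23),(.4,20),(.6,22),(.8,23),(1.0,24),(1.2,24),(1.4,23.5),(1.55,22.5)]:
    c,s=np.cos(th),np.sin(th); print(th,go(47+85*s-d*c,92-85*c-d*s,114))"
```

```text
t 3.75 tip xyz [ 31.   -3.3 116.2] yaw -0.008 F [0.3 0.1 0.3] w -0.3
0.23 [1.3, -0.74, 0.22, -0.46]
0.4 [3.07, -0.94, 0.22, -0.46]
0.6 [4.58, -1.31, 0.22, -0.46]
0.8 [6.08, -2.0, 0.22, -0.46]
1.0 [7.44, -2.97, 0.22, -0.46]
1.2 [8.62, -4.28, 0.22, -0.46]
1.4 [9.54, -5.84, 0.22, -0.46]
1.55 [10.0, -7.18, 0.22, -0.46]
```

Call:
play_rows([
  [1,1.3,-0.7,0.1,0],
  [1,3.1,-0.9,0.1,0],
  [1,4.6,-1.3,0.1,0],
  [1,6.1,-2.0,0.1,0],
  [1,7.4,-3.0,0.1,0],
  [1,8.6,-4.3,0.1,0],
  [1,9.5,-5.8,0.1,0],
  [1,10.0,-6.6,0.1,0],
  [1,10.0,-7.2,0.1,0],
  [1,10.0,-7.2,0.1,0],
])

```text
clock: 4.75
eef_pos: [644.5, 17.2, 139.0]
tool_rot: [-3.141, -0.0, -0.072]
force: [0.4, 1.4, 0.0]
width: -0.0
gripper_force: 0.0
```

```bash
cat > look.py <<'E'
import sys
from h import *
from fit0 import loc
here()
im,d=ctrl.get_image('top'); cv2.imwrite(f'pics/{sys.argv[1]}.png',im[...,::-1])
for t in sys.argv[2:]:
  for q in ctrl.trace('top',t)[:2]:
    v,u=np.nonzero(q['pixels']&(d>0))
    if len(u)<5: continue
    p=unproj('top',u,v,d[v,u]); L=loc(p)
    r=cv2.minAreaRect(L.astype(np.float32))
    print(t,round(q['confidence'],2),q['bbox'],'x',np.percentile(L[:,0],[3,97]).round(),'y',np.percentile(L[:,1],[2,98]).round(),'z95',np.percentile(p[:,2],95).round(),'rect',np.round(r[0]),np.round(r[1]),round(r[2],1))
E
cat > fit0.py <<'E'
import numpy as np
def loc(p):
    ox,oy,a=np.load('pose.npy'); c,s=np.cos(a),np.sin(a); x,y=p[...,0]-ox,p[...,1]-oy; return np.stack([c*x+s*y,-s*x+c*y],-1)
E
python3 look.py a1 cover; python3 -c "
from h import *
print(go(118,40,114),go(110,40,200),go(-4,235,200),go(-4,235,98))"
```

```text
t 4.75 tip xyz [130.3  71.1 114. ] yaw -0.004 F [0.4 1.4 0. ] w -0.0
[-1.18, 2.98, -0.03, -0.32] [-1.98, 2.99, -8.63, -0.32] [-13.49, -16.45, -8.63, -0.32] [-13.49, -16.45, 1.57, -0.32]
```

Call:
play_rows([
  [1,-1,1.5,-2,0],
  [1,-3,1.5,-6,0],
  [1,-8,-2,-8,0],
  [1,-13.5,-16.4,-8,-0.3],
  [1,-13.5,-16.4,-8,-0.3],
  [1,-13.5,-16.4,-8,-0.3],
  [1,-13.5,-16.4,-3,-0.3],
  [1,-13.5,-16.4,1.5,-0.3],
  [1,-13.5,-16.4,1.5,-0.3],
  [1,-13.5,-16.4,1.5,-0.3],
])

```text
clock: 5.85
eef_pos: [521.8, 188.2, 123.7]
tool_rot: [3.14, 0.001, -0.069]
force: [0.9, -0.9, 0.1]
width: 0.2
gripper_force: 0.0
```

```bash
python3 look.py a2 cover stick_thick marker; python3 -c "
from h import *
print(go(-4,220,98),go(-4,71,98))
a=cv2.imread('pics/a2.png')[180:340,180:500]; cv2.imwrite('pics/a2c.png',cv2.resize(a,None,fx=2.5,fy=2.5,interpolation=2))"
```

```text
t 5.85 tip xyz [ -3.7 233.5  98.7] yaw -0.002 F [ 0.9 -0.9  0.1] w 0.2
cover 0.7 [295.8, 172.5, 318.3, 247.4] x [ 32. 199.] y [ 71. 115.] z95 111.0 rect [117.  92.] [189.  50.] 3.4
stick_thick 0.87 [256.2, 248.1, 304.6, 264.1] x [-20.  10.] y [ 95. 196.] z95 126.0 rect [ -5. 147.] [ 32. 108.] 0.4
marker 0.94 [257.3, 275.2, 313.9, 285.6] x [-60. -47.] y [ 70. 194.] z95 109.0 rect [-54. 132.] [ 15. 130.] 1.8
[-0.22, 1.45, 0.31, -0.1] [-0.19, 16.35, 0.31, -0.1]
```

View pics/a2c.png

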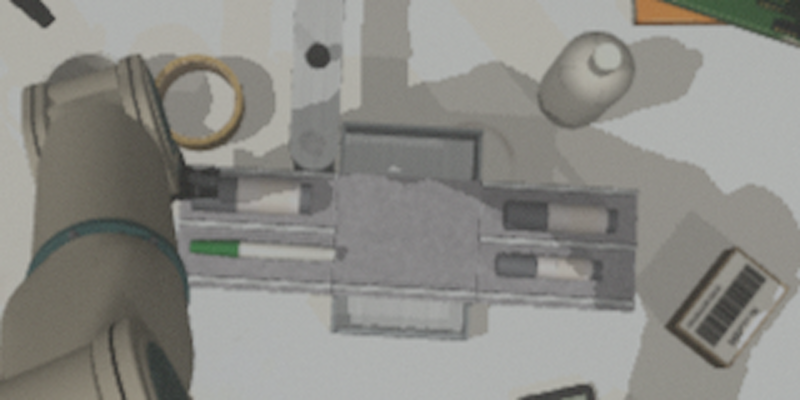

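Call:
play_rows([
  [1,-0.1,1.5,0.1,0],
  [1,-0.1,3.5,0.1,0],
  [1,-0.1,5.5,0.1,0],
  [1,-0.1,7.5,0.1,0],
  [1,-0.1,9.5,0.1,0],
  [1,-0.1,11.5,0.1,0],
  [1,-0.1,13.3,0.1,0],
  [1,-0.1,14.8,0.1,0],
  [1,-0.1,15.9,0.1,0],
  [1,-0.1,16.3,0.1,0],
])

```text
clock: 7.05
eef_pos: [509.8, 24.8, 123.3]
tool_rot: [3.141, -0.001, -0.07]
force: [0.7, 1.0, 0.6]
width: 0.2
gripper_force: 0.3
```

```bash
python3 look.py a3 stick_thick marker; python3 -c "
from h import *
print(go(-4,90,160))"
```

```text
t 7.05 tip xyz [-4.6 69.6 98.3] yaw -0.003 F [0.7 1.  0.6] w 0.2
marker 0.64 [394.9, 191.2, 434.5, 229.5] x [ 93. 155.] y [-193. -129.] z95 190.0 rect [ 128. -163.] [69. 71.] 56.4
marker 0.47 [259.4, 272.5, 291.3, 285.5] x [-60. -47.] y [125. 199.] z95 109.0 rect [-54. 162.] [15. 75.] 1.0
[0.06, -1.82, -6.21, -0.02]
```

Call:
play_rows([
  [1,0,-1,0,0],
  [1,0,-2,-5,0],
  [1,-3,-10,-6,0],
  [1,-5,-15,-6,0],
  [1,-5,-15,-6,0],
  [1,-5,-15,-6,0],
])

```text
clock: 7.8
eef_pos: [467.4, 188.9, 182.8]
tool_rot: [-3.137, 0.001, -0.055]
force: [0.3, -0.8, 0.2]
width: 0.1
gripper_force: 0.0
```

View pics/a4c.png

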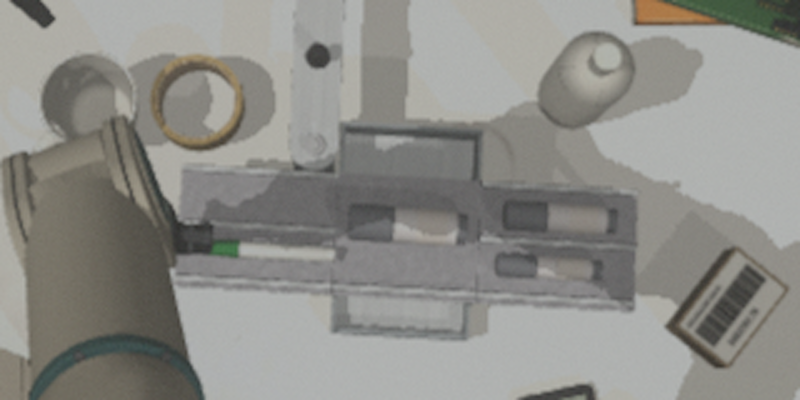

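```bash
python3 -c "
from h import *
print(go(-100,1,150),go(-100,1,98))"
```

```text
[-4.53, 22.12, 0.75, 0.09] [-4.53, 22.12, 5.95, 0.09]
```

Call:
play_rows([
  [1,-4.5,3,0.5,0.7],
  [1,-4.5,8,0.5,0.7],
  [1,-4.5,13,0.5,0.7],
  [1,-4.5,18,0.5,0.7],
  [1,-4.5,22.1,0.5,0.7],
  [1,-4.5,22.1,0.5,0.7],
  [1,-4.5,22.1,3.5,0.7],
  [1,-4.5,22.1,5.9,0.7],
  [1,-4.5,22.1,5.9,0.7],
  [1,-4.5,22.1,5.9,0.7],
])

```text
clock: 8.95
eef_pos: [410.0, -37.9, 123.6]
tool_rot: [3.141, 0.001, -0.081]
force: [-0.1, -0.1, -0.5]
width: -0.0
gripper_force: 0.0
```

```bash
C=side python3 look.py a5 stick_thick; python3 -c "
from h import *
print(go(-90,1,98),go(-4,1,98),go(11,1,98))
a=cv2.imread('pics/a5.png')[150:390,220:460]; cv2.imwrite('pics/a5c.png',cv2.resize(a,None,fx=2.5,fy=2.5,interpolation=2))"
```

```text
t 8.95 tip xyz [-100.     0.3   98.6] yaw -0.014 F [-0.1 -0.1 -0.5] w -0.0
stick_thick 0.79 [279.4, 231.3, 299.7, 273.1] x [-82. -53.] y [-56.  48.] z95 120.0 rect [-67.  -2.] [113.  35.] 85.7
stick_thick 0.38 [317.9, 197.8, 400.4, 223.5] x [ 31. 198.] y [ 68. 203.] z95 119.0 rect [118. 177.] [229. 180.] 86.9
[0.92, -0.05, 0.14, -0.73] [9.52, -0.16, 0.14, -0.73] [11.02, -0.17, 0.14, -0.73]
```

View pics/a5c.png

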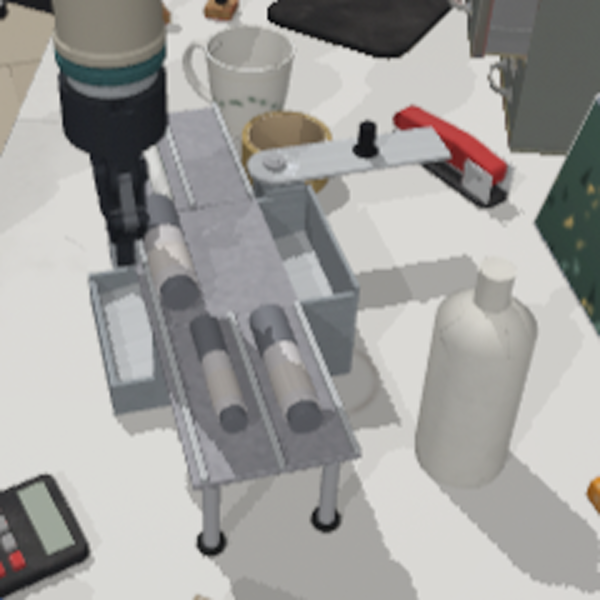

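Call:
play_rows([
  [1,0.9,0.1,0.1,-0.7],
  [1,1.8,0.1,0.1,-0.7],
  [1,2.7,0.1,0.1,-0.7],
  [1,3.6,0.1,0.1,-0.7],
  [1,4.5,0,0.1,-0.7],
  [1,5.4,0,0.1,-0.7],
  [1,6.3,0,0.1,-0.7],
  [1,7.0,0,0.1,-0.7],
  [1,7.7,0,0.1,-0.7],
  [1,8.3,0,0.1,-0.7],
])

```text
clock: 10.05
eef_pos: [493.5, -44.2, 122.5]
tool_rot: [-3.142, 0.0, -0.068]
force: [-0.4, 0.0, -0.1]
width: 0.3
gripper_force: 0.2
```

```bash
C=side python3 look.py a6 stick_thick; python3 -c "
from h import *
print(go(11,0,98))"
```

```text
t 10.05 tip xyz [-16.3  -0.3  97.5] yaw -0.0 F [-0.4  0.  -0.1] w 0.3
stick_thick 0.8 [321.4, 236.2, 337.3, 266.2] x [-5. 23.] y [-56.   6.] z95 122.0 rect [ 10. -21.] [32. 74.] 2.6
[2.67, -0.03, -0.04, -0.02]
```

Call:
play_rows([
  [1,0.6,0,0,0],
  [1,1.2,0,0,0],
  [1,1.8,0,0,0],
  [1,2.3,0,0,0],
  [1,2.8,0,0,0],
  [1,2.8,0,0,0],
  [1,0,0,-4,0],
  [1,-6,5,-6,0],
  [1,-6,10,-6,0],
  [1,-6,15,-6,0],
])

```text
clock: 11.15
eef_pos: [424.6, -167.8, 182.6]
tool_rot: [-3.141, 0.001, -0.065]
force: [1.7, -0.8, -0.0]
width: 0.2
gripper_force: 0.0
```

```bash
C=side python3 look.py a7 stick_thick; python3 -c "
from h import *
print(go(-6,-228,160),go(-6,-228,98))
a=cv2.imread('pics/a7.png')[150:390,220:460]; cv2.imwrite('pics/a7c.png',cv2.resize(a,None,fx=2.5,fy=2.5,interpolation=2))"
```

```text
t 11.15 tip xyz [ -76.7 -128.3  157.6] yaw 0.003 F [ 1.7 -0.8 -0. ] w 0.2
stick_thick 0.64 [259.8, 259.3, 280.9, 301.5] x [-118.  -88.] y [-56.  50.] z95 47.0 rect [-102.   -2.] [ 34. 110.] 0.2
[7.14, 9.09, -0.24, -0.74] [7.14, 9.09, 5.96, -0.74]
```

View pics/a7c.png

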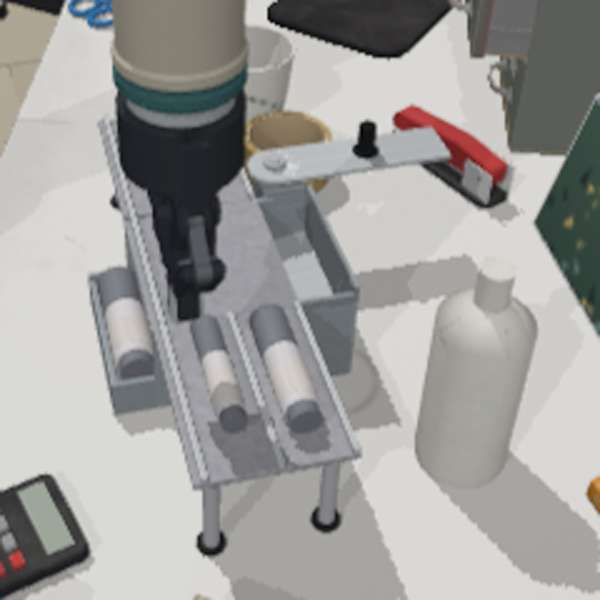

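Call:
play_rows([
  [1,7,5,-0.3,-0.7],
  [1,7,9,-0.3,-0.7],
  [1,7,9,2,-0.7],
  [1,7,9,5.9,-0.7],
  [1,7,9,5.9,-0.7],
  [1,7,9,5.9,-0.7],
])

```text
clock: 11.85
eef_pos: [489.8, -261.3, 122.6]
tool_rot: [-3.14, 0.002, -0.055]
force: [0.7, -0.1, -0.1]
width: -0.2
gripper_force: 0.0
```

```bash
python3 look.py a8 stick_mid; python3 -c "
from h import *
print(go(-7,-66.5,98))"
```

```text
t 11.85 tip xyz [  -5.2 -217.2   97.6] yaw 0.013 F [ 0.7 -0.1 -0.1] w -0.2
stick_mid 0.59 [380.6, 258.5, 424.1, 273.5] x [-22.   3.] y [-185.  -89.] z95 121.0 rect [  -8. -139.] [ 30. 103.] 0.8
[-0.13, -15.13, 0.14, 0.75]
```

Call:
play_rows([
  [1,-0.1,-1.5,0,0.7],
  [1,-0.1,-3.5,0,0.7],
  [1,-0.1,-5.5,0,0.7],
  [1,-0.1,-7.5,0,0.7],
  [1,-0.1,-9.5,0,0.7],
  [1,-0.1,-11.3,0,0.7],
  [1,-0.1,-12.8,0,0.7],
  [1,-0.1,-14.2,0,0.7],
  [1,-0.1,-14.9,0,0.7],
  [1,-0.1,-15.1,0,0.7],
])

```text
clock: 12.95
eef_pos: [498.1, -110.3, 123.4]
tool_rot: [-3.141, -0.001, -0.066]
force: [0.7, -0.2, -0.3]
width: 0.1
gripper_force: 0.0
```

Call:
play_rows([
  [1,0,1,0,0],
  [1,-1,1.5,-4,0],
  [1,-5,5,-6,0],
  [1,-8,8,-6,0],
  [1,-8,8,-6,0],
  [1,-8,8,-6,0],
])

```text
clock: 13.55
eef_pos: [411.5, -188.5, 183.2]
tool_rot: [3.141, -0.001, -0.073]
force: [0.9, -0.2, 0.3]
width: -0.0
gripper_force: 0.0
```

```bash
python3 look.py a9 stick_mid; C=side python3 look.py a9s stick_mid; python3 -c "
from h import *
print(go(-98,-4,150),go(-98,0,98))"
```

```text
t 13.55 tip xyz [ -88.3 -149.8  158.2] yaw -0.006 F [ 0.9 -0.2  0.3] w -0.0
stick_mid 0.82 [318.0, 259.8, 364.9, 275.1] x [-32.  -3.] y [-50.  51.] z95 119.0 rect [-17.  -2.] [ 32. 109.] 3.9
stick_mid 0.24 [250.5, 172.6, 435.2, 313.9] x [-89. 167.] y [-175.  205.] z95 106.0 rect [-14.  30.] [374. 320.] 58.1
t 13.65 tip xyz [ -86.7 -147.6  157.8] yaw -0.001 F [ 0.7  0.9 -0.3] w 0.1
stick_mid 0.8 [303.6, 232.7, 322.0, 268.2] x [-34. -10.] y [-55.  26.] z95 115.0 rect [-30. -70.] [237.  35.] 78.1
[-1.13, -14.28, 0.76, 0.07] [-1.13, -14.68, 5.96, 0.07]
```

Call:
play_rows([
  [1,-1.1,-5,0.5,0],
  [1,-1.1,-10,0.5,0],
  [1,-1.1,-14.5,0.5,0],
  [1,-1.1,-14.5,0.5,0],
  [1,-1.1,-14.5,3.5,0],
  [1,-1.1,-14.5,5.9,0],
  [1,-1.1,-14.5,5.9,0],
  [1,-1.1,-14.5,5.9,0],
])

```text
clock: 14.55
eef_pos: [411.4, -40.6, 123.7]
tool_rot: [3.141, 0.001, -0.067]
force: [-0.1, -0.7, 0.3]
width: 0.2
gripper_force: 0.0
```

```bash
C=side python3 look.py a10 stick_mid; python3 -c "
from h import *
print(go(-98,0,98),go(14,0,98))"
```

```text
t 14.55 tip xyz [-98.4  -2.3  98.7] yaw 0.0 F [-0.1 -0.7  0.3] w 0.2
stick_mid 0.9 [282.7, 231.6, 305.0, 272.4] x [-65. -39.] y [-55.  52.] z95 114.0 rect [-50.  12.] [138.  33.] 89.8
[-0.03, -0.24, 0.16, -0.02] [11.17, -0.24, 0.16, -0.02]
```

Call:
play_rows([
  [1,0,-0.2,0.1,0],
  [1,0,-0.2,0.1,0],
  [1,0,-0.2,0.1,0],
  [1,0.6,-0.2,0.1,0],
  [1,1.4,-0.2,0.1,0],
  [1,2.2,-0.2,0.1,0],
  [1,3.0,-0.2,0.1,0],
  [1,3.9,-0.2,0.1,0],
  [1,4.8,-0.2,0.1,0],
  [1,5.6,-0.2,0.1,0],
])

```text
clock: 15.65
eef_pos: [468.4, -42.4, 122.8]
tool_rot: [3.142, -0.0, -0.068]
force: [0.4, 0.2, -0.6]
width: 0.0
gripper_force: 0.1
```

```bash
C=side python3 look.py a11 stick_mid; python3 -c "
from h import *
print(go(14,0,98))"
```

```text
t 15.65 tip xyz [-41.4  -0.3  97.8] yaw -0.0 F [ 0.4  0.2 -0.6] w 0.0
stick_mid 0.75 [303.1, 239.8, 323.1, 268.2] x [-31.  -5.] y [-55.  16.] z95 115.0 rect [-18. -10.] [93. 35.] 82.5
[5.48, -0.02, -0.02, -0.01]
```

Call:
play_rows([
  [1,0.8,0,0,0],
  [1,1.6,0,0,0],
  [1,2.4,0,0,0],
  [1,3.1,0,0,0],
  [1,3.7,0,0,0],
  [1,4.3,0,0,0],
  [1,4.9,0,0,0],
  [1,5.5,0,0,0],
  [1,5.5,0,0,0],
  [1,5.5,0,0,0],
])

```text
clock: 16.75
eef_pos: [522.1, -46.1, 122.8]
tool_rot: [-3.142, 0.0, -0.068]
force: [-0.0, 0.6, -0.1]
width: 0.2
gripper_force: 0.0
```

```bash
C=side python3 look.py a12 stick_mid stick_thick; python3 -c "
from h import *
print(go(-55,-218,165),go(-55,-218,97))"
```

```text
t 16.75 tip xyz [12.4 -0.3 97.8] yaw -0.0 F [-0.   0.6 -0.1] w 0.2
stick_thick 0.91 [260.3, 258.5, 282.5, 301.2] x [-119.  -88.] y [-56.  50.] z95 47.0 rect [-102.   -2.] [ 38. 130.] 0.6
[-6.71, 21.78, -6.72, -0.01] [-6.71, 21.78, 0.08, -0.01]
```

Call:
play_rows([
  [1,-0.5,0,-4,0],
  [1,-5,3,-6.5,0],
  [1,-6.7,8,-6.5,0],
  [1,-6.7,13,-6.5,0],
  [1,-6.7,17.5,-6.5,0],
  [1,-6.7,21.5,-6.5,0],
  [1,-6.7,21.5,-6.5,0],
  [1,-6.7,21.5,-3,0],
  [1,-6.7,21.5,0,0],
  [1,-6.7,21.5,0,0],
])

```text
clock: 17.9
eef_pos: [438.4, -254.3, 120.0]
tool_rot: [-3.138, 0.007, -0.068]
force: [0.6, -0.1, 0.8]
width: 0.1
gripper_force: 0.0
```

```bash
python3 look.py a13 stick_thin stick_mid stick_thick; C=side python3 look.py a13s stick_mid; python3 -c "
from h import *
print(go(-55,-63.5,97))
a=cv2.imread('pics/a13.png')[180:340,180:500]; cv2.imwrite('pics/a13c.png',cv2.resize(a,None,fx=2.5,fy=2.5,interpolation=2))"
```

```text
t 17.9 tip xyz [ -57.  -213.6   95. ] yaw -0.0 F [ 0.6 -0.1  0.8] w 0.1
stick_thin 0.58 [375.1, 277.6, 414.8, 290.0] x [-65. -45.] y [-163.  -84.] z95 115.0 rect [ -53. -124.] [25. 82.] 0.8
stick_thin 0.51 [248.7, 171.8, 438.0, 314.0] x [-89. 163.] y [-199.  205.] z95 106.0 rect [-24.  -3.] [428. 323.] 61.0
stick_mid 0.37 [314.9, 297.3, 364.3, 309.7] x [-118.  -89.] y [-52.  53.] z95 54.0 rect [-104.   -0.] [ 32. 114.] 0.0
stick_thick 0.6 [315.4, 297.3, 361.4, 314.3] x [-118.  -90.] y [-51.  55.] z95 51.0 rect [-104.    2.] [ 32. 110.] 0.1
stick_thick 0.28 [377.9, 280.1, 414.3, 291.1] x [-65. -45.] y [-162.  -84.] z95 115.0 rect [ -54. -124.] [23. 82.] 0.8
t 18.1 tip xyz [ -53.6 -215.3   99.1] yaw 0.0 F [-0.1 -0.5  0.4] w -0.1
stick_mid 0.71 [255.3, 195.5, 401.5, 371.5] x [-120.  170.] y [-216.  196.] z95 103.0 rect [-1. 29.] [602. 331.] 64.1
[-0.15, -15.2, 0.23, 0.0]
```

View pics/a13c.png

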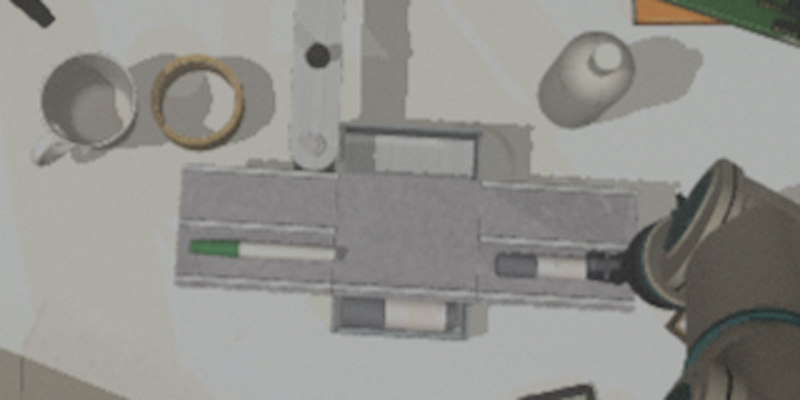

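Call:
play_rows([
  [1,0,-1.5,0.2,0],
  [1,0,-3.5,0.2,0],
  [1,0,-5.5,0.2,0],
  [1,0,-7.5,0.2,0],
  [1,0,-9.5,0.2,0],
  [1,0,-11.3,0.2,0],
  [1,0,-12.8,0.2,0],
  [1,0,-14.2,0.2,0],
  [1,0,-14.9,0.2,0],
  [1,0,-15.1,0.2,0],
])

```text
clock: 19.2
eef_pos: [451.2, -104.0, 121.2]
tool_rot: [-3.141, -0.0, -0.066]
force: [-0.1, -0.7, -0.1]
width: 0.5
gripper_force: 0.0
```

Call:
play_rows([
  [1,0,1,0,0],
  [1,-1,1.5,-4,0],
  [1,-2,5,-6,0],
  [1,-3,10,-6,0],
  [1,-3,10,-6,0],
  [1,-3,10,-6,0],
  [1,-3,10,-6,0],
])

```text
clock: 19.9
eef_pos: [414.2, -203.1, 180.6]
tool_rot: [-3.141, 0.0, -0.068]
force: [-0.4, 0.1, -0.7]
width: 0.4
gripper_force: 0.0
```

```bash
python3 look.py a14 stick_thin; C=side python3 look.py a14s stick_thin; python3 -c "
from h import *
print(go(-98,0,150),go(-98,0,97))"
```

```text
t 19.9 tip xyz [ -84.7 -164.2  155.6] yaw -0.001 F [-0.4  0.1 -0.7] w 0.4
stick_thin 0.77 [320.7, 276.8, 363.1, 289.0] x [-67. -44.] y [-46.  47.] z95 112.0 rect [-55.  -0.] [26. 98.] 3.1
t 20.0 tip xyz [ -84.3 -163.2  155.6] yaw 0.002 F [ 0.5 -0.6 -0.4] w 0.1
[-1.35, -16.32, 0.56, 0.12] [-1.35, -16.32, 5.86, 0.12]
```

Call:
play_rows([
  [1,-1.4,-5,0.5,0],
  [1,-1.4,-10,0.5,0],
  [1,-1.4,-14.5,0.5,0],
  [1,-1.4,-16.3,0.5,0],
  [1,-1.4,-16.3,3.5,0],
  [1,-1.4,-16.3,5.8,0],
  [1,-1.4,-16.3,5.8,0],
  [1,-1.4,-16.3,5.8,0],
  [1,-1.4,-16.3,5.8,0],
  [1,-1.4,-16.3,5.8,0],
])

```text
clock: 21.1
eef_pos: [412.1, -39.7, 123.8]
tool_rot: [-3.142, -0.002, -0.068]
force: [0.4, -0.3, 0.4]
width: -0.3
gripper_force: 0.0
```

```bash
C=side python3 look.py a15 stick_thin; python3 -c "
from h import *
print(go(-98,0,97),go(17,0,97))"
```

```text
t 21.1 tip xyz [-97.7  -1.3  98.8] yaw -0.0 F [ 0.4 -0.3  0.4] w -0.3
stick_thin 0.56 [279.5, 232.9, 305.5, 271.1] x [-67. -48.] y [-51.  43.] z95 108.0 rect [-55.  -1.] [ 25. 104.] 0.8
[-0.01, -0.13, 0.16, -0.03] [11.49, -0.14, 0.16, -0.03]
```

Call:
play_rows([
  [1,0,-0.1,0.1,0],
  [1,0.6,-0.1,0.1,0],
  [1,1.4,-0.1,0.1,0],
  [1,2.2,-0.1,0.1,0],
  [1,3.0,-0.1,0.1,0],
  [1,3.8,-0.1,0.3,0],
  [1,4.6,-0.1,0.3,0],
  [1,5.4,-0.1,0.3,0],
  [1,6.2,-0.1,0.3,0],
  [1,7.0,-0.1,0.3,0],
])

```text
clock: 22.2
eef_pos: [482.0, -43.4, 119.8]
tool_rot: [-3.142, -0.0, -0.068]
force: [-0.0, -0.9, -0.4]
width: 0.1
gripper_force: 0.0
```

```bash
C=side python3 look.py a16 stick_thin; python3 -c "
from h import *
print(go(17,0,97))"
```

```text
t 22.2 tip xyz [-27.7  -0.3  94.8] yaw -0.0 F [-0.  -0.9 -0.4] w 0.1
stick_thin 0.83 [307.9, 239.7, 329.3, 264.6] x [-16.   1.] y [-52.   3.] z95 110.0 rect [ -6. -24.] [24. 56.] 5.2
[4.38, -0.03, -0.21, -0.01]
```

Call:
play_rows([
  [1,0.7,0,-0.1,0],
  [1,1.4,0,-0.1,0],
  [1,2.1,0,-0.1,0],
  [1,2.7,0,-0.1,0],
  [1,3.3,0,-0.1,0],
  [1,3.9,0,-0.1,0],
  [1,4.4,0,-0.1,0],
  [1,4.5,0,-0.1,0],
  [1,4.5,0,-0.1,0],
  [1,4.5,0,-0.1,0],
])

```text
clock: 23.3
eef_pos: [525.9, -46.4, 120.8]
tool_rot: [3.142, 0.001, -0.068]
force: [0.4, -0.7, 0.2]
width: -0.3
gripper_force: 0.0
```

```bash
C=side python3 look.py a17 stick_thin stick_thick; python3 -c "
from h import *
print(go(17,0,180),go(128,130,180),go(128,130,114))"
```

```text
t 23.3 tip xyz [16.2 -0.3 95.8] yaw -0.0 F [ 0.4 -0.7  0.2] w -0.3
stick_thin 0.61 [296.4, 163.5, 315.2, 205.2] x [19. 61.] y [176. 468.] z95 93.0 rect [ 31. 250.] [516.  49.] 83.5
stick_thin 0.43 [338.4, 197.2, 398.9, 223.8] x [ 73. 201.] y [ 68. 188.] z95 121.0 rect [171. 149.] [245. 125.] 63.2
stick_thick 0.95 [262.5, 260.3, 280.4, 301.7] x [-119.  -88.] y [-56.  51.] z95 47.0 rect [-102.   -3.] [128.  37.] 89.1
[0.07, -0.03, -8.41, -0.02] [11.16, -13.03, -8.41, -0.02] [11.16, -13.03, -1.81, -0.02]
```

Call:
play_rows([
  [1,0,0,-4.5,0],
  [1,0,0,-8.4,0],
  [1,4,-4,-8.4,0],
  [1,8,-8,-8.4,0],
  [1,11.1,-11,-8.4,0],
  [1,11.1,-13,-8.4,0],
  [1,11.1,-13,-8.4,0],
  [1,11.1,-13,-5,0],
  [1,11.1,-13,-1.8,0],
  [1,11.1,-13,-1.8,0],
])

```text
clock: 24.45
eef_pos: [641.8, 74.4, 134.6]
tool_rot: [3.139, 0.009, -0.069]
force: [-1.9, 0.2, -0.1]
width: -0.3
gripper_force: 0.0
```

```bash
python3 -c "
from h import *
here()
for th,d in [(1.6,26),(1.5,23),(1.3,24),(1.1,25),(.9,25),(.7,24.5),(.5,23),(.3,21.5),(.15,20),(0,19)]:
    c,s=np.cos(th),np.sin(th); print(th,go(47+85*s+d*c,92-85*c+d*s,114))"
```

```text
t 24.45 tip xyz [123.7 128.1 109.6] yaw -0.001 F [-1.9  0.2 -0.1] w -0.3
1.6 [0.75, 0.76, -0.44, -0.06]
1.5 [0.97, 1.91, -0.44, -0.06]
1.3 [1.17, 3.57, -0.44, -0.06]
1.1 [1.04, 5.23, -0.44, -0.06]
0.9 [0.55, 6.93, -0.44, -0.06]
0.7 [-0.31, 8.53, -0.44, -0.06]
0.5 [-1.57, 9.97, -0.44, -0.06]
0.3 [-3.09, 11.09, -0.44, -0.06]
0.15 [-4.41, 11.72, -0.44, -0.06]
0 [-5.76, 12.11, -0.44, -0.06]
```

Call:
play_rows([
  [1,0,0,0,0],
  [1,0,0,0,0],
])

```text
clock: 24.65
eef_pos: [646.9, 75.3, 140.7]
tool_rot: [-3.141, -0.003, -0.068]
force: [-0.2, 0.2, 0.7]
width: -0.3
gripper_force: 0.0
```

```bash
python3 -c "
from h import *
here()
for th,d in [(1.6,26),(1.5,23),(1.3,24),(1.1,25),(.9,25),(.7,24.5),(.5,23),(.3,21.5),(.15,20),(0,19)]:
    c,s=np.cos(th),np.sin(th); print(th,go(47+85*s+d*c,92-85*c+d*s,114))"
```

```text
t 24.65 tip xyz [128.7 129.3 115.7] yaw -0.001 F [-0.2  0.2  0.7] w -0.3
1.6 [0.25, 0.88, 0.17, -0.05]
1.5 [0.47, 2.04, 0.17, -0.05]
1.3 [0.66, 3.69, 0.17, -0.05]
1.1 [0.54, 5.36, 0.17, -0.05]
0.9 [0.05, 7.06, 0.17, -0.05]
0.7 [-0.82, 8.65, 0.17, -0.05]
0.5 [-2.07, 10.09, 0.17, -0.05]
0.3 [-3.6, 11.22, 0.17, -0.05]
0.15 [-4.91, 11.84, 0.17, -0.05]
0 [-6.26, 12.24, 0.17, -0.05]
```

Call:
play_rows([
  [1,0.3,0.9,0.1,0],
  [1,0.5,2.0,0.1,0],
  [1,0.7,3.7,0.1,0],
  [1,0.5,5.4,0.1,0],
  [1,0.1,7.1,0.1,0],
  [1,-0.8,8.7,0.1,0],
  [1,-2.1,10.1,0.1,0],
  [1,-3.6,11.2,0.1,0],
  [1,-4.9,11.8,0.1,0],
  [1,-5.7,12.1,0.1,0],
])

```text
clock: 25.65
eef_pos: [579.0, -43.2, 138.0]
tool_rot: [3.141, 0.001, -0.07]
force: [-0.4, 0.5, -0.1]
width: 0.2
gripper_force: 0.4
```

Call:
play_rows([
  [1,-0.3,0.1,0,0],
  [1,-0.6,0.1,0,0],
  [1,-0.6,0.1,0,0],
  [1,-0.6,0.1,0,0],
])

```text
clock: 26.05
eef_pos: [575.4, -41.5, 138.0]
tool_rot: [3.142, -0.001, -0.067]
force: [1.2, -0.4, 0.3]
width: -0.1
gripper_force: 0.7
```

```bash
python3 -c "
from h import *
here()"; C=side python3 look.py a18 cover
```

```text
t 26.05 tip xyz [ 65.3   7.9 113. ] yaw 0.0 F [ 1.2 -0.4  0.3] w -0.1
t 26.05 tip xyz [ 65.3   7.9 113. ] yaw 0.0 F [ 1.2 -0.4  0.3] w -0.1
cover 0.89 [320.3, 211.3, 363.6, 269.4] x [23. 66.] y [-67.  98.] z95 121.0 rect [45. 63.] [ 47. 265.] 0.3
```

Call:
play_rows([
  [1,1,0,0,0],
  [1,2.5,0,-3,0],
  [1,2.5,0,-8,0],
  [1,0,5,-10,0],
  [1,-3,10,-10,0],
  [1,-5,15,-10,0],
  [1,-5,20,-10,0],
  [1,-5,25,-10,0],
  [1,-5,25,-10,0],
  [1,-5,25,-10,0],
])

```text
clock: 27.15
eef_pos: [506.5, -292.2, 237.6]
tool_rot: [3.14, 0.001, -0.074]
force: [0.8, 0.8, 0.9]
width: 0.2
gripper_force: 0.0
```

```bash
python3 look.py a19 cover marker tape_roll lotion_bottle mug stick_thick; C=side python3 look.py a19s cover; python3 -c "
from h import *
a=cv2.imread('pics/a19.png')[180:340,180:500];b=cv2.imread('pics/a19s.png')[150:390,220:460]
a=cv2.resize(a,(640,320));b=cv2.resize(b,(280,280)); o=np.zeros((600,640,3),np.uint8);o[:320]=a;o[320:,:280]=b; cv2.imwrite('pics/a19c.png',o)"
```

```text
t 27.15 tip xyz [  13.5 -246.9  212.6] yaw -0.007 F [0.8 0.8 0.9] w 0.2
cover 0.82 [296.1, 229.6, 373.8, 250.9] x [24. 69.] y [-63. 106.] z95 111.0 rect [54. 18.] [ 66. 189.] 1.5
marker 0.81 [257.7, 276.7, 313.1, 286.4] x [-61. -47.] y [ 70. 197.] z95 109.0 rect [-53. 133.] [ 16. 133.] 0.6
tape_roll 0.87 [235.5, 200.8, 275.2, 240.1] x [ 50. 136.] y [167. 253.] z95 51.0 rect [ 96. 215.] [100.  89.] 51.5
tape_roll 0.65 [443.3, 276.2, 478.4, 323.6] x [-116.  -26.] y [-321. -265.] z95 51.0 rect [ -93. -250.] [ 88. 206.] 20.2
lotion_bottle 0.67 [395.3, 191.4, 433.1, 230.6] x [ 93. 155.] y [-193. -129.] z95 190.0 rect [ 128. -163.] [73. 71.] 52.1
mug 0.68 [192.5, 198.6, 231.7, 244.6] x [ 33. 122.] y [270. 352.] z95 95.0 rect [ 70. 314.] [ 91. 130.] 55.3
mug 0.5 [295.2, 231.7, 374.3, 249.7] x [25. 67.] y [-62. 107.] z95 111.0 rect [46. 23.] [178.  46.] 89.6
stick_thick 0.74 [316.8, 296.5, 365.1, 312.6] x [-118.  -89.] y [-51.  54.] z95 52.0 rect [-104.    0.] [113.  31.] 90.0
stick_thick 0.22 [250.4, 228.6, 436.6, 317.2] x [-90.  61.] y [-205.  205.] z95 106.0 rect [-18.  -5.] [461. 217.] 88.9
t 27.5 tip xyz [  15.  -240.6  212.8] yaw 0.002 F [ 0.4  0.  -0.7] w -0.0
cover 0.95 [319.8, 210.4, 365.8, 266.5] x [23. 66.] y [-67.  99.] z95 122.0 rect [45. 21.] [180.  46.] 90.0
cover 0.35 [254.7, 194.8, 365.0, 370.8] x [-105.   62.] y [-214.  190.] z95 103.0 rect [-14.  57.] [569. 232.] 74.1
```

View pics/a19c.png

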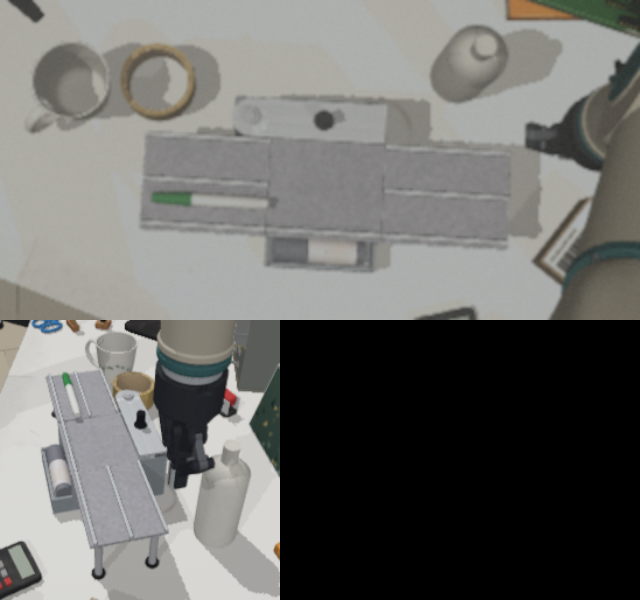

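The cover is shut, the deck is empty except for the marker in its lane, and the thick stick sits at the outlet. The bystanders have not moved.

```bash
python3 -c "
from cell import ctrl
print(ctrl.finish_job())"
```

```text
the job is handed in; nothing more can be done
None
```

I handed the job in at about 27.5 s: the sticks went into the mouth thickest, middle, then thinnest, and the cover is shut again. The marker and the things round the dispenser look unmoved. The thick stick shows at the outlet; the other two are out of sight under the deck, so their queue order follows from the feeding order.

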